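Snap the battery box lid shut all round

ROBOT

A 6-joint arm with a two-finger parallel gripper is mounted at the origin on the work surface. World frame = base frame: x ahead of the robot, y to its left, z up, the work surface at z = 0. Lengths are in mm, angles in degrees, forces in N, time in s.
With the tool pointing down it reaches from about 350 to 800 mm from the base axis. Payload 7.3 kg.
Tool frame: the origin (TCP) lies midway between the tips of the shut fingers; the grasp point (between the pads) lies 19 mm behind it (env.tcp_to_grasp is the distance from the TCP to the grasp point, in mm); z points along the fingers, x is the direction in which the jaws open and shut, and the axes are right-handed (so a half turn about z gives the same grasp; the last joint's range is limited). The gripper opens to 85 mm and grips with 20 to 120 N. Pads are 22 mm wide; open, the fingers measure 114 mm over their backs; the gripper's body (76 mm by 85 mm) begins 54 mm behind the grasp point. The pads swing forward as they close: fully open they stand 13 mm farther back than shut.
Start: joints at [68.182, 19.595, 87.324, -0, 73.075, -8.365], TCP at [122.124, 510.617, 231.322] pointing down, gripper open.
Joint ranges: [-145.02, 145.02], [-44.19, 115.74], [2.07, 154.8], [-57.11, 237.11], [16.16, 152.29], [-177.93, 177.93]. Speed limits (degrees/s): [147.25, 147.25, 180, 180, 180, 180].

INTERFACE

Orientations are given as [roll, pitch, yaw] about the fixed x, y, z axes, in that order (R = Rz(yaw) Ry(pitch) Rx(roll)).
In Python, from workcell import env, cams, job gives the robot as it stands.
- The arm moves only by the tool send_rows, never from a script. Its argument "commands" is a list of rows, each a list of 3 entries, a list of its own where there are three numbers: the shift along the world's x, y, z in m, then the turn, a rotation vector about the world's x, y, z in degrees, then the finger opening in m, from 0 to 0.0854. In form: [[[tx, ty, tz], [wx, wy, wz], gripper], ...]. A call has 1 to 12 rows; each row is the pose to reach, as a shift and turn from the pose commanded when the call began; what a row does not reach only later rows make up. A row lasts 1/10 s, in which the tool goes at most 50 mm and 8.59 degrees, less where a joint would pass 70% of its speed; a pose out of reach is approached as far as the arm can. A call with a gripper value outside its range is refused whole. The fingers move at their own pace and stop on an object; "force" is the grip in N (left out, the last holds). Time passes only in rows, so rows that repeat a pose let the fingers close. It gives the time, the measured TCP pose, the force and the opening at its end, in the units of the state.
- env.read_state(): the state, without advancing time (a new reading comes with each control period).
- cams.grab_frame(name): name is "scene" or "top" or "wrist"; returns a dict with "img" (420x560x3 uint8, blue, green, red), "vertical_fov" (degrees; the focal length in pixels is half the picture's height over the tangent of half this angle, whatever the lens; pixels are square), "cx", "cy" (the principal point, pixels), "distortion" ([k1, k2, p1, p2, k3] as OpenCV has them; the pictures are not rectified), "T" (4x4, takes a point from camera to world coordinates). Camera axes: x right, y down, z forward; pixel columns grow to the right and rows downward; lengths in mm; the calibration is good to about 2 mm. A picture is of the moment at which its call begins. There is no depth.
- job.sign_off(): hands the job in, once; it reports no verdict.
The state is a dict: "time_s": time; "joints": joint angles; "dq": joint speeds; "effort": joint torques, N m; "tool_pos": TCP position; "tcp_rot": TCP orientation; "wrist_force": force on the tool from outside, world axes, zero at the start; "wrist_torque": the same for the moment, N m; "width": finger opening in mm.
Only numpy, scipy, OpenCV 4.12 (cv2) and the standard library are available. Lean on these libraries where they do the work, as an engineer would, in place of code of your own. Each camera call takes 0.05 s, during which the arm holds its last target.

TASK

The clip-on lid of the battery box is only laid on: the four sections around its rim, one on each side, are sprung up. Press them down one after another with the fingertips until all four have clicked shut, flush with the lid, then take the hand away. Only press: do not lift the box or shove it out of place, and leave the other things on the shelf standing where they are.

Things in the scene. Friction and masses are not known exactly. Their poses are not given: they have to be found in the camera images.
- box: Loose full battery box, about 0.9 kg: grey body 120 x 170 x 62 mm under a white clip-on lid 130 x 180 mm whose flat top is 70 mm above the shelf. Origin: centre of the underside; x along the 130 mm side, y along the 180 mm side. Lid: fixed 70 x 120 mm centre panel, fixed 30 x 30 mm corners, one hinged 30 mm wide rim section mid-way along each side, same white plastic.
- long_a (a joint): Hinge angle (rad) of the long rim section (120 mm long, 30 mm wide) on the box's +x side. 0 = sprung up, its outer edge about 7 mm above the lid top; it grows as the section is pressed down, and 0.25 = shut, its top flush with the lid. Hinge along the inner edge. Over-centre snap: about 7 N down at the press point starts it; past about 0.14 it clicks shut and stays, let go before that it springs up.
- long_a_press (a point): Point to press on top of that long section: half-way along it, 18 mm outwards of its hinge (12 mm in from its outer edge). It moves with the section: 70 mm above the shelf when shut, about 74.5 mm when sprung up.
- long_b (a joint): Hinge angle (rad) of the long rim section (120 mm long, 30 mm wide) on the box's -x side. 0 = sprung up, its outer edge about 7 mm above the lid top; it grows as the section is pressed down, and 0.25 = shut, its top flush with the lid. Hinge along the inner edge. Over-centre snap: about 7 N down at the press point starts it; past about 0.14 it clicks shut and stays, let go before that it springs up.
- long_b_press (a point): Point to press on top of that long section: half-way along it, 18 mm outwards of its hinge (12 mm in from its outer edge). It moves with the section: 70 mm above the shelf when shut, about 74.5 mm when sprung up.
- short_a (a joint): Hinge angle (rad) of the short rim section (70 mm long, 30 mm wide) on the box's +y side. 0 = sprung up, its outer edge about 7 mm above the lid top; it grows as the section is pressed down, and 0.25 = shut, its top flush with the lid. Hinge along the inner edge. Over-centre snap: about 7 N down at the press point starts it; past about 0.14 it clicks shut and stays, let go before that it springs up.
- short_a_press (a point): Point to press on top of that short section: half-way along it, 18 mm outwards of its hinge (12 mm in from its outer edge). It moves with the section: 70 mm above the shelf when shut, about 74.5 mm when sprung up.
- short_b (a joint): Hinge angle (rad) of the short rim section (70 mm long, 30 mm wide) on the box's -y side. 0 = sprung up, its outer edge about 7 mm above the lid top; it grows as the section is pressed down, and 0.25 = shut, its top flush with the lid. Hinge along the inner edge. Over-centre snap: about 7 N down at the press point starts it; past about 0.14 it clicks shut and stays, let go before that it springs up.
- short_b_press (a point): Point to press on top of that short section: half-way along it, 18 mm outwards of its hinge (12 mm in from its outer edge). It moves with the section: 70 mm above the shelf when shut, about 74.5 mm when sprung up.
- remote: Bystander, loose: red plastic remote control 150 (x) x 46 x 18 mm lying beside the box. Origin: centre of underside.
- cup: Bystander, loose: stainless steel cup, 74 mm across the rim, 90 mm high, upright beside the box. Origin: centre of underside.
- cell: Bystander, loose: single AA cell 14.5 mm across, 50 mm high, standing upright by the box. Origin: centre of underside.
- tray: Bystander, loose: bamboo tray 75 x 118 x 20 mm of six lying AA cells. Origin: centre of underside.
- bulb_a: Bystander, loose: pear-shaped LED bulb 60 mm across, 111 mm high, standing cap down in a hole of the bulb carton (top 117 mm above the shelf). Origin: foot of the cap.
- bulb_b: Bystander, loose: second such bulb, in the other hole 78 mm away.
There are look-alikes about, which are no part of the job. Of the things that look like the box, the largest one is meant.

How it is judged:
By the outcome, as a careful person would: the job done as asked, in the order asked, and still so for the second after the job is handed in, with the robot touching nothing.
It also fails if it takes over 48 s, if anything falls off the work surface, if the arm or the gripper's body presses on something with over 40 N, if the wrist force passes 120 N, or if a joint passes its speed limit or range.

## Working session

There is one attempt and no reset: what is moved stays moved. The work goes in short steps, Python scripts to look and compute and a tool call to move; the robot and the scene stay as the last step left them, time stands still between calls to the robot, and variables do not carry over. Pictures are saved under pics/ and viewed, and the job is handed in when it is done.

Besides the shell and the picture viewer there is one more tool, called after "Request:" as name(argument=value, ...), one argument or row to a line, values as JSON. send_rows: Moves the arm, as the interface text tells. Its arguments: {"type":"object","properties":{"commands":{"type":"array"},"force":{"type":"number"}},"required":["commands"]}

```bash
ls; mkdir -p pics; python3 - <<'E'
from workcell import env,cams,job
import cv2
print(env.read_state())
for n in ("scene","top","wrist"):
    f=cams.grab_frame(n); cv2.imwrite(f"pics/{n}0.png",f["img"]); print(n,f["vertical_fov"],f["cx"],f["cy"],f["distortion"],f["T"])
E
```

```text
pics
{'time_s': 0.0, 'joints': array([ 6.81832429e+01,  1.96368134e+01,  8.73765484e+01,  3.38259616e-03,
        7.30737524e+01, -8.36398527e+00]), 'dq': array([ 0.03521022, -0.04701725,  0.01190056, -0.03997256, -0.04642754,
        0.00072189]), 'effort': array([ 5.43015649e-04, -4.33684123e+01, -2.46016484e+01, -1.13231163e-04,
        7.53492670e-03, -4.87317698e-05]), 'tool_pos': array([121.94270774, 510.24339225, 230.62669142]), 'tcp_rot': array([-1.79984128e+02,  8.57171671e-02,  7.65462528e+01]), 'wrist_force': array([ 0.54227698, -0.15069249,  0.47834351]), 'wrist_torque': array([0.02346668, 0.02575068, 0.01078314]), 'width': 85.46416544559968}
scene 44.500674289179805 278.8285477399788 205.6483318150161 [-0.01878927  0.          0.          0.          0.        ] [[ 8.60229115e-01  3.55153098e-01 -3.65885429e-01  1.12951526e+03]
 [ 5.09467616e-01 -5.68830691e-01  6.45658109e-01 -1.06385374e+03]
 [ 2.11806164e-02 -7.41820681e-01 -6.70263724e-01  1.21921688e+03]
 [ 0.00000000e+00  0.00000000e+00  0.00000000e+00  1.00000000e+00]]
top 53.597507800351515 278.9840098068606 208.19646161078353 [0.01536645 0.         0.         0.         0.        ] [[ 2.39347238e-02 -9.89716300e-01  1.41027565e-01  3.34461197e+02]
 [-9.99642411e-01 -2.53762512e-02 -8.43185817e-03  2.36576711e+01]
 [ 1.19238984e-02 -1.40775321e-01 -9.89969762e-01  1.17546547e+03]
 [ 0.00000000e+00  0.00000000e+00  0.00000000e+00  1.00000000e+00]]
wrist 58.2428416375669 283.0917590969668 213.46684309040356 [-0.08550687  0.          0.          0.          0.        ] [[ 2.31831880e-01  9.25927870e-01  2.98180412e-01  4.55981732e+01]
 [ 9.72755706e-01 -2.20494610e-01 -7.16132854e-02  5.28522464e+02]
 [-5.61563083e-04  3.06658940e-01 -9.51819300e-01  3.73749219e+02]
 [ 0.00000000e+00  0.00000000e+00  0.00000000e+00  1.00000000e+00]]
```

View pics/scene0.png

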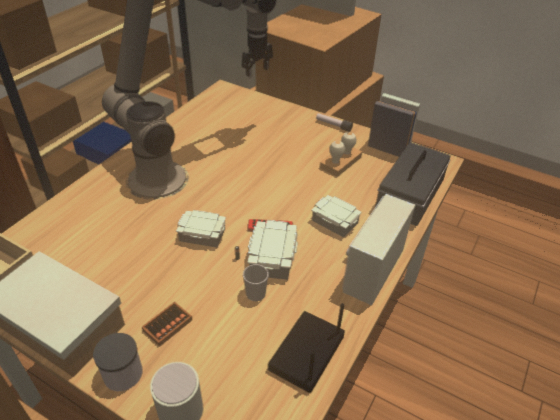

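View pics/top0.png

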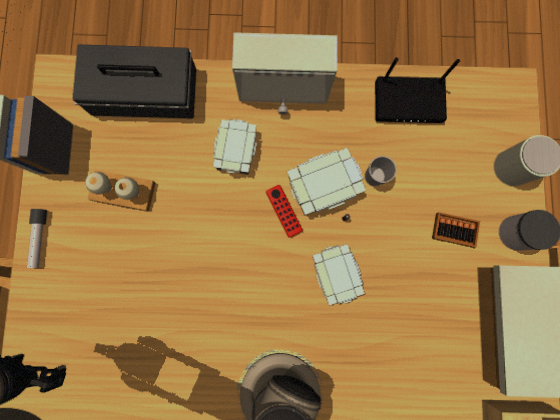

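View pics/wrist0.png

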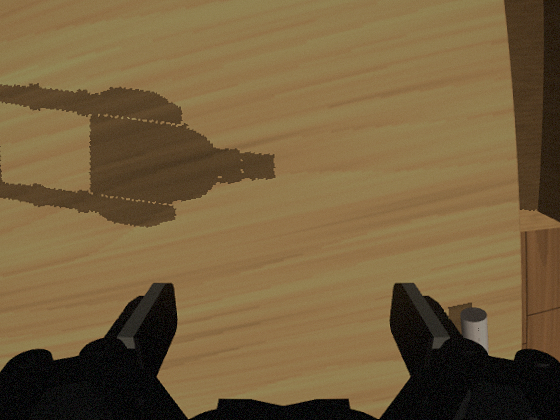

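Top view: the largest white-lidded box is at (327,182), with the remote at (284,211), the cup at (380,171) and the cell at (347,217). The smaller look-alikes are at (235,146) and (339,274). I'll enlarge the box next.

```bash
cat > h.py <<'E'
import numpy as np, cv2
from workcell import env,cams,job
def K(f):
    h=f["img"].shape[0]; fl=h/2/np.tan(np.radians(f["vertical_fov"]/2))
    return np.array([[fl,0,f["cx"]],[0,fl,f["cy"]],[0,0,1.]])
def unproj(f,pts,z):
    n=cv2.undistortPoints(np.array(pts,float).reshape(-1,1,2),K(f),np.array(f["distortion"])).reshape(-1,2)
    T=np.array(f["T"]); d=np.c_[n,np.ones(len(n))]@T[:3,:3].T; o=T[:3,3]
    return o+d*((z-o[2])/d[:,2:])
def proj(f,P):
    Ti=np.linalg.inv(np.array(f["T"])); rv,_=cv2.Rodrigues(Ti[:3,:3])
    return cv2.projectPoints(np.array(P,float).reshape(-1,1,3),rv,Ti[:3,3],K(f),np.array(f["distortion"]))[0].reshape(-1,2)
def crop(f,x,y,w,h,s,name):
    cv2.imwrite(name,cv2.resize(f["img"][y:y+h,x:x+w],None,fx=s,fy=s,interpolation=cv2.INTER_CUBIC))
E
python3 - <<'E'
from h import *
f=cams.grab_frame("top"); crop(f,260,130,140,105,5.7,"pics/t1.png")
f=cams.grab_frame("scene"); crop(f,220,200,110,105,5.7,"pics/s1.png")
E
```

```text
(no output)
```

View pics/t1.png

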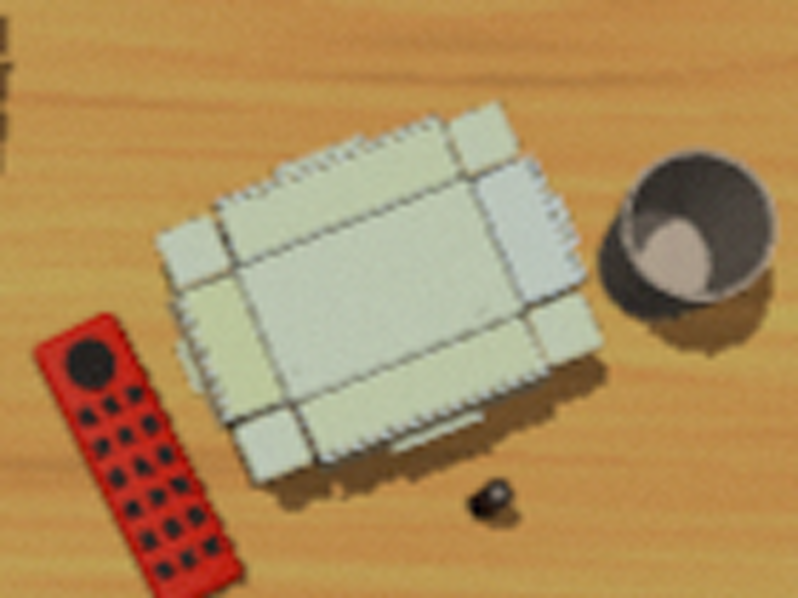

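View pics/s1.png

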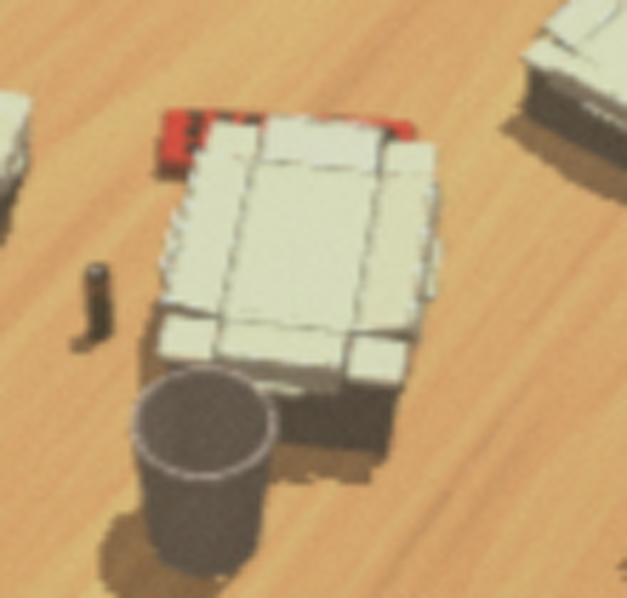

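```bash
python3 - <<'E'
from h import *
from scipy.optimize import least_squares
f=cams.grab_frame("top")
c=lambda p,x,y:(np.array(p,float)+.5)/5.7-.5+[x,y]
px=c([(240,265),(472,178),(527,305),(290,402),(157,236),(497,102),(604,345),(260,484)],260,130)
print(unproj(f,px,70).round(1))
# local: box y axis along long side: image right => world -y. take box +y toward image-left
L=np.array([[35,60],[35,-60],[-35,-60],[-35,60],[65,90],[65,-90],[-65,-90],[-65,90]])
def W(p):
    R=np.array([[np.cos(p[2]),-np.sin(p[2])],[np.sin(p[2]),np.cos(p[2])]])
    return np.c_[L@R.T+p[:2],np.full(8,70)]
g=unproj(f,px,70)
s=least_squares(lambda p:(proj(f,W(p))-px).ravel(),[g[:,0].mean(),g[:,1].mean(),0.3])
print("top",s.x[:2],np.degrees(s.x[2]),s.fun.reshape(-1,2).round(2))
f2=cams.grab_frame("scene")
px2=c([(263,161),(383,168),(362,328),(222,322),(215,122),(436,143),(404,384),(158,358)],220,200)
g=unproj(f2,px2,70);print(g.round(1))
# far short side = +y box? order in scene: panel corners TL,TR,BR,BL
L2=L[[3,0,1,2,7,4,5,6]]; L=L2
s2=least_squares(lambda p:(proj(f2,W(p))-px2).ravel(),s.x)
print("scene",s2.x[:2],np.degrees(s2.x[2]),s2.fun.reshape(-1,2).round(2))
P=s.x; R=lambda a:np.array([[np.cos(a),-np.sin(a)],[np.sin(a),np.cos(a)]])
for n,l in dict(long_xp=[53,0],long_xm=[-53,0],sh_yp=[0,78],sh_ym=[0,-78]).items(): print(n,(R(P[2])@l+P[:2]).round(1),(R(s2.x[2])@l+s2.x[:2]).round(1))
print("cup rim",unproj(f,c([(700,225)],260,130),90), "cell",unproj(f,c([(497,488)],260,130),50))
E
```

```text
[[ 581.6  -45.3   70. ]
 [ 627.2 -155.9   70. ]
 [ 565.8 -182.3   70. ]
 [ 516.1  -70.1   70. ]
 [ 594.7   -5.5   70. ]
 [ 665.1 -167.9   70. ]
 [ 547.4 -218.9   70. ]
 [ 476.7  -56.5   70. ]]
top [ 571.84829807 -112.79293425] 23.27862784219667 [[-0.56  0.48]
 [-0.68 -0.21]
 [-0.21  0.86]
 [ 0.53  0.06]
 [-0.37 -0.46]
 [ 0.7  -0.7 ]
 [ 0.83 -0.1 ]
 [-0.25  0.03]]
[[ 520.5  -69.6   70. ]
 [ 580.3  -39.    70. ]
 [ 630.8 -148.8   70. ]
 [ 565.7 -184.    70. ]
 [ 480.9  -57.2   70. ]
 [ 595.7   -5.9   70. ]
 [ 668.9 -171.    70. ]
 [ 550.9 -222.9   70. ]]
scene [ 574.15606143 -112.36205246] 23.591092031058526 [[-0.93  0.05]
 [-0.15  1.05]
 [-0.92  0.9 ]
 [ 0.58 -0.51]
 [-0.37 -0.5 ]
 [ 0.86 -0.14]
 [ 0.59 -0.36]
 [ 0.31 -0.47]]
long_xp [620.5 -91.8] [622.7 -91.2]
long_xm [ 523.2 -133.7] [ 525.6 -133.6]
sh_yp [541.  -41.1] [542.9 -40.9]
sh_ym [ 602.7 -184.4] [ 605.4 -183.8]
cup rim [[ 602.03063828 -259.94456606   90.        ]] cell [[ 480.21240174 -171.57639632   50.        ]]
```

Request:
send_rows(
  commands=[
    [[0.451, -0.623, 0], [0, 0, -53.1], 0],
    [[0.451, -0.623, 0], [0, 0, -53.1], 0],
    [[0.451, -0.623, 0], [0, 0, -53.1], 0],
    [[0.451, -0.623, 0], [0, 0, -53.1], 0],
    [[0.451, -0.623, 0], [0, 0, -53.1], 0],
    [[0.451, -0.623, 0], [0, 0, -53.1], 0],
    [[0.451, -0.623, 0], [0, 0, -53.1], 0],
    [[0.451, -0.623, 0], [0, 0, -53.1], 0],
    [[0.451, -0.623, 0], [0, 0, -53.1], 0],
    [[0.451, -0.623, 0], [0, 0, -53.1], 0],
    [[0.451, -0.623, 0], [0, 0, -53.1], 0],
    [[0.451, -0.623, 0], [0, 0, -53.1], 0],
  ],
  force=40,
)

```text
time_s: 1.55
tool_pos: [474.9, 22.6, 231.5]
tcp_rot: [180.0, -0.0, 23.4]
wrist_force: [0.1, 1.3, 0.1]
width: 0.0
```

Request:
send_rows(
  commands=[
    [[0.098, -0.135, 0], [0, 0, 0], 0],
    [[0.098, -0.135, 0], [0, 0, 0], 0],
    [[0.098, -0.135, 0], [0, 0, 0], 0],
    [[0.098, -0.135, 0], [0, 0, 0], 0],
    [[0.098, -0.135, 0], [0, 0, 0], 0],
    [[0.098, -0.135, 0], [0, 0, 0], 0],
  ],
)

```text
time_s: 2.15
tool_pos: [571.5, -110.1, 230.8]
tcp_rot: [-179.9, 0.0, 23.4]
wrist_force: [-0.2, -0.0, 0.5]
width: 0.1
```

```bash
python3 - <<'E'
from h import *
print(env.read_state()["tool_pos"],env.read_state()["wrist_force"])
f=cams.grab_frame("wrist"); cv2.imwrite("pics/w1.png",f["img"])
E
```

```text
[ 571.49797635 -110.10637171  230.84107709] [-0.20695205 -0.03011202  0.49906376]
```

View pics/w1.png

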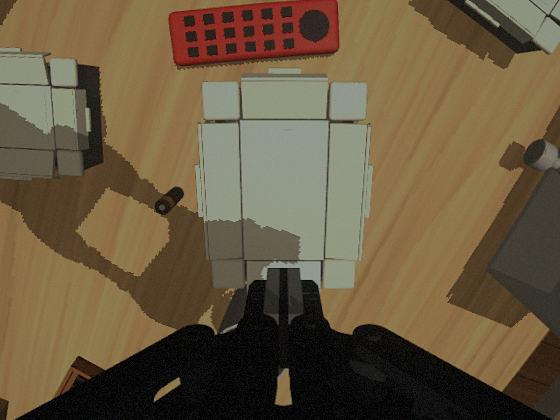

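```bash
python3 - <<'E'
from h import *
from scipy.optimize import least_squares
f=cams.grab_frame("wrist"); crop(f,180,60,210,240,2.5,"pics/w2.png")
st=env.read_state()
px=np.array([(243,120),(328,121),(327,261),(240,259),(203,83),(367,82),(354,288),(212,287)],float)
g=unproj(f,px,70);print(g.round(1))
L=np.array([[35,60],[35,-60],[-35,-60],[-35,60],[65,90],[65,-90],[-65,-90],[-65,90]])[[3,0,1,2,7,4,5,6]]
def W(p):
    R=np.array([[np.cos(p[2]),-np.sin(p[2])],[np.sin(p[2]),np.cos(p[2])]])
    return np.c_[L@R.T+p[:2],np.full(8,70)]
s=least_squares(lambda p:(proj(f,W(p))-px).ravel(),[573,-112.5,.41])
print(s.x[:2],np.degrees(s.x[2]),s.fun.reshape(-1,2).round(1))
print(st["tool_pos"], proj(f,[st["tool_pos"]]))
E
```

```text
[[ 519.1  -68.8   70. ]
 [ 581.   -42.7   70. ]
 [ 632.4 -152.3   70. ]
 [ 561.  -181.3   70. ]
 [ 480.   -54.8   70. ]
 [ 596.    -3.5   70. ]
 [ 666.8 -166.9   70. ]
 [ 547.8 -217.6   70. ]]
[ 573.12934153 -111.14486736] 23.08045423779803 [[-2.4  0.2]
 [ 1.2 -0.1]
 [-3.8 -1.1]
 [ 4.1  0.3]
 [-1.9 -2.3]
 [ 2.3  0.1]
 [ 0.5  2. ]
 [ 0.2  1.9]]
[ 571.3724807  -109.22527127  231.44784225] [[282.90884328 285.68977309]]
```

View pics/w2.png

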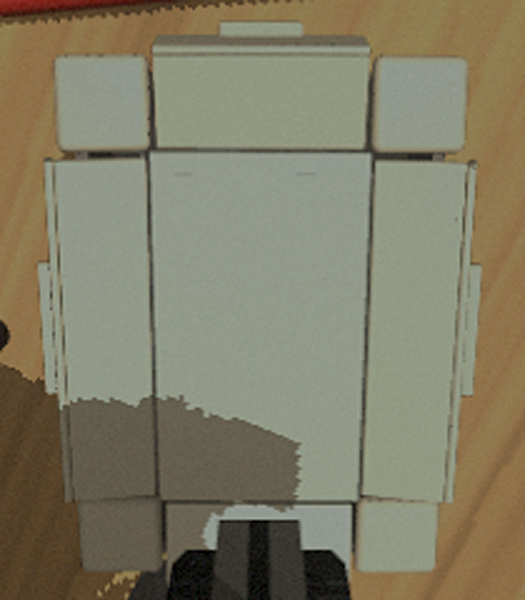

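Request:
send_rows(
  commands=[
    [[0.051, 0.0195, 0], [0, 0, 0], 0],
    [[0.051, 0.0195, -0.04], [0, 0, 0], 0],
    [[0.051, 0.0195, -0.08], [0, 0, 0], 0],
    [[0.051, 0.0195, -0.12], [0, 0, 0], 0],
    [[0.051, 0.0195, -0.145], [0, 0, 0], 0],
    [[0.051, 0.0195, -0.145], [0, 0, 0], 0],
    [[0.051, 0.0195, -0.15], [0, 0, 0], 0],
    [[0.051, 0.0195, -0.154], [0, 0, 0], 0],
    [[0.051, 0.0195, -0.157], [0, 0, 0], 0],
    [[0.051, 0.0195, -0.159], [0, 0, 0], 0],
    [[0.051, 0.0195, -0.161], [0, 0, 0], 0],
    [[0.051, 0.0195, -0.161], [0, 0, 0], 0],
  ],
)

```text
time_s: 3.45
tool_pos: [623.7, -90.9, 71.7]
tcp_rot: [179.9, -0.1, 23.5]
wrist_force: [0.1, -0.4, 0.6]
width: -0.2
```

```bash
python3 - <<'E'
from h import *
for i in range(2):
    f=cams.grab_frame("top"); st=env.read_state(); print(st["time_s"],st["tool_pos"],st["wrist_force"])
crop(f,260,130,140,105,5.7,"pics/t2.png")
f=cams.grab_frame("wrist"); cv2.imwrite("pics/w3.png",f["img"])
E
```

```text
3.5 [623.70345164 -90.96823465  71.50839353] [1.58176666 1.12312673 2.354679  ]
3.55 [623.70036394 -90.96241339  71.38537252] [1.53185647 0.32430644 2.34116397]
```

View pics/w3.png

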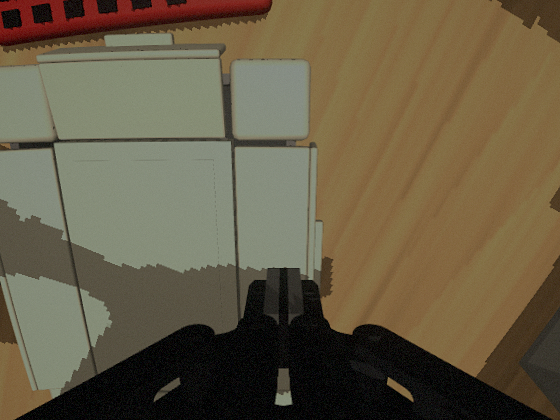

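View pics/t2.png

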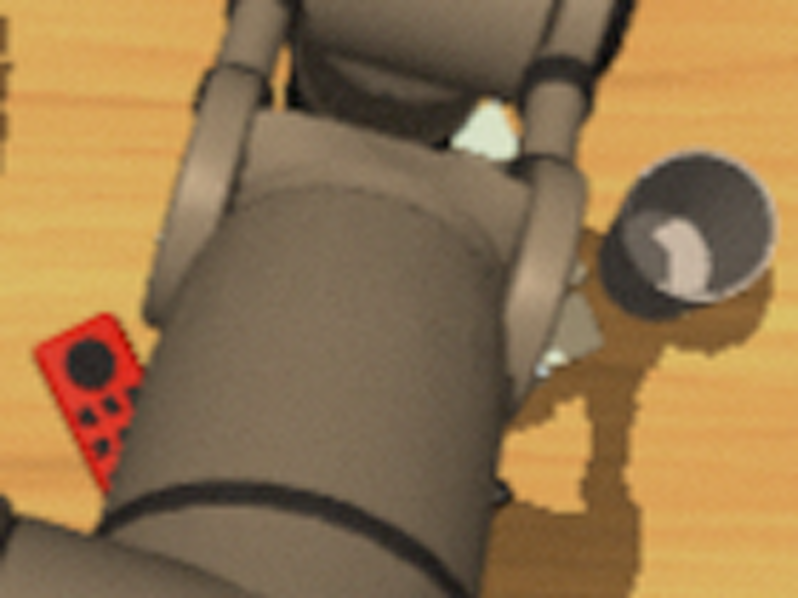

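In the wrist view the fingertips (283,270) are on the right-hand long section. The force is only about 2 N, so I can't tell yet whether it has clicked. I'll press further.

Request:
send_rows(
  commands=[
    [[0, 0, -0.001], [0, 0, 0], 0],
    [[0, 0, -0.002], [0, 0, 0], 0],
    [[0, 0, -0.003], [0, 0, 0], 0],
    [[0, 0, -0.003], [0, 0, 0], 0],
  ],
)

```text
time_s: 4.0
tool_pos: [623.6, -91.1, 69.9]
tcp_rot: [179.9, -0.1, 23.5]
wrist_force: [-3.4, 2.0, 16.2]
width: 0.3
```

Request:
send_rows(
  commands=[
    [[0, 0, 0.02], [0, 0, 0], 0],
    [[0, 0, 0.07], [0, 0, 0], 0],
    [[-0.04, -0.017, 0.11], [0, 0, 0], 0],
    [[-0.08, -0.034, 0.11], [0, 0, 0], 0],
    [[-0.0992, -0.0428, 0.11], [0, 0, 0], 0],
    [[-0.0992, -0.0428, 0.11], [0, 0, 0], 0],
  ],
)

```text
time_s: 4.6
tool_pos: [521.2, -134.7, 177.7]
tcp_rot: [-180.0, 0.1, 23.3]
wrist_force: [0.7, 0.7, -0.4]
width: -0.3
```

```bash
python3 - <<'E'
from h import *
f=cams.grab_frame("wrist"); cv2.imwrite("pics/w4.png",f["img"])
st=env.read_state(); print(st["time_s"],st["tool_pos"],st["wrist_force"])
E
```

```text
4.65 [ 522.77179697 -134.27547642  177.55861899] [ 0.11778508 -0.66798218  0.58946584]
```

View pics/w4.png

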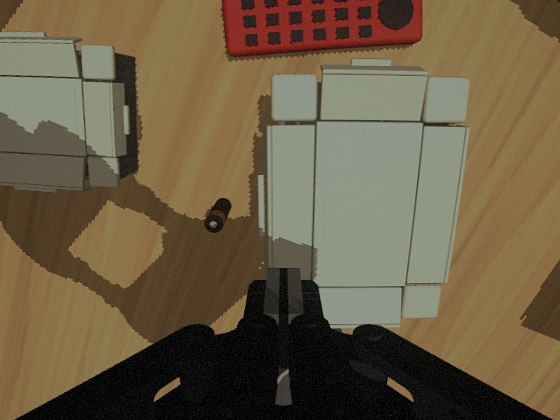

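```bash
python3 - <<'E'
from h import *
f=cams.grab_frame("wrist"); crop(f,250,55,230,275,2.1,"pics/w5.png")
c,s=np.cos(np.radians(23.3)),np.sin(np.radians(23.3))
def B(l): l=np.array(l,float); return np.c_[573.1+c*l[:,0]-s*l[:,1],-112+s*l[:,0]+c*l[:,1],l[:,2]]
h=30*np.sin(.25); d=30*np.cos(.25)
print("corners",proj(f,B([[65,90,70],[65,60,70],[65,-60,70],[65,-90,70]])).round(1).tolist())
print("shut",proj(f,B([[65,60,70],[65,-60,70]])).round(1).tolist())
print("up",proj(f,B([[35+d,60,70+h],[35+d,-60,70+h]])).round(1).tolist())
E
```

```text
corners [[469.2, 76.9], [463.8, 123.9], [441.0, 285.5], [435.4, 319.4]]
shut [[463.8, 123.9], [441.0, 285.5]]
up [[467.5, 124.8], [443.6, 290.4]]
```

View pics/w5.png

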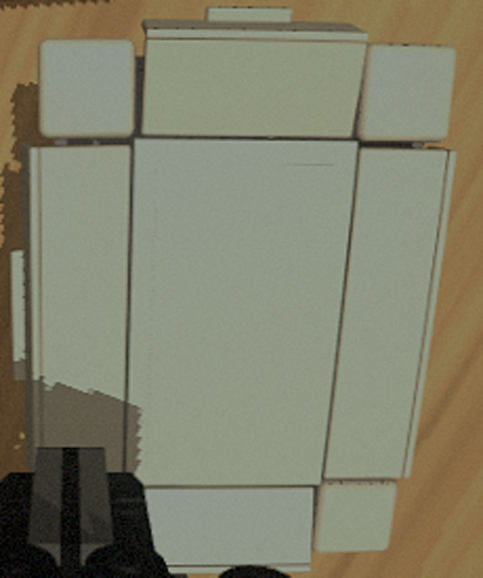

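```bash
python3 - <<'E'
from h import *
f=cams.grab_frame("scene"); a=f["img"][205:285,235:310]; b=cv2.imread("pics/scene0.png")[205:285,235:310]
cv2.imwrite("pics/s2.png",cv2.resize(np.hstack([b,a]),None,fx=5.3,fy=5.3,interpolation=cv2.INTER_CUBIC))
E
```

```text
(no output)
```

View pics/s2.png

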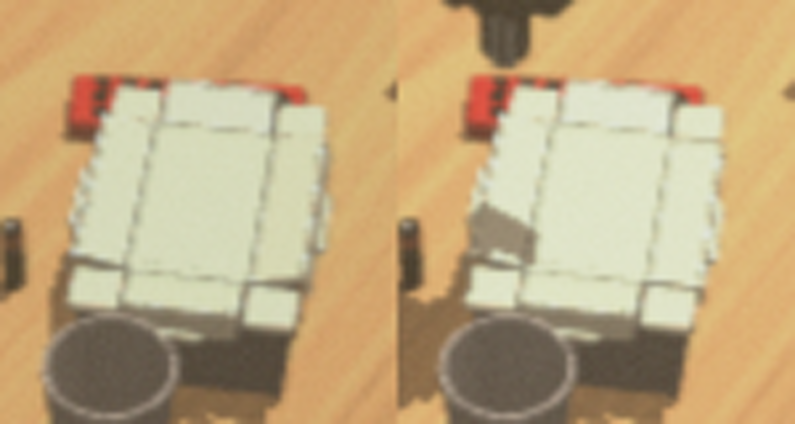

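The far long section has clicked: its seam at the near corner is straight now and its shade matches the panel. Next is the opposite long section.

Request:
send_rows(
  commands=[
    [[0, 0.0005, -0.04], [0, 0, 0], 0],
    [[0, 0.0005, -0.08], [0, 0, 0], 0],
    [[0, 0.0005, -0.095], [0, 0, 0], 0],
    [[0, 0.0005, -0.1], [0, 0, 0], 0],
    [[0, 0.0005, -0.103], [0, 0, 0], 0],
    [[0, 0.0005, -0.105], [0, 0, 0], 0],
    [[0, 0.0005, -0.107], [0, 0, 0], 0],
    [[0, 0.0005, -0.1085], [0, 0, 0], 0],
    [[0, 0.0005, -0.11], [0, 0, 0], 0],
    [[0, 0.0005, -0.11], [0, 0, 0], 0],
  ],
)

```text
time_s: 5.75
tool_pos: [524.6, -132.8, 69.8]
tcp_rot: [179.9, -0.1, 23.5]
wrist_force: [-6.8, 3.4, 21.3]
width: 0.4
```

Request:
send_rows(
  commands=[
    [[0, 0, 0.02], [0, 0, 0], 0],
    [[0, 0, 0.06], [0, 0, 0], 0],
    [[0.008, 0.04, 0.08], [0, 0, 0], 0],
    [[0.0175, 0.0935, 0.08], [0, 0, 0], 0],
    [[0.0175, 0.0935, 0.08], [0, 0, 0], 0],
    [[0.0175, 0.0935, 0.08], [0, 0, 0], 0],
  ],
)

```text
time_s: 6.35
tool_pos: [541.9, -38.3, 147.4]
tcp_rot: [180.0, -0.0, 23.6]
wrist_force: [0.5, 0.6, 0.7]
width: -0.1
```

```bash
python3 - <<'E'
from h import *
st=env.read_state(); print(st["time_s"],st["tool_pos"],st["wrist_force"])
f=cams.grab_frame("scene"); a=f["img"][205:285,235:310]; b=cv2.imread("pics/scene0.png")[205:285,235:310]
cv2.imwrite("pics/s3.png",cv2.resize(np.hstack([b,a]),None,fx=5.3,fy=5.3,interpolation=cv2.INTER_CUBIC))
f=cams.grab_frame("wrist"); cv2.imwrite("pics/w6.png",f["img"])
E
```

```text
6.35 [541.87529684 -38.27402636 147.41205608] [0.53445069 0.57988795 0.73557569]
```

View pics/s3.png

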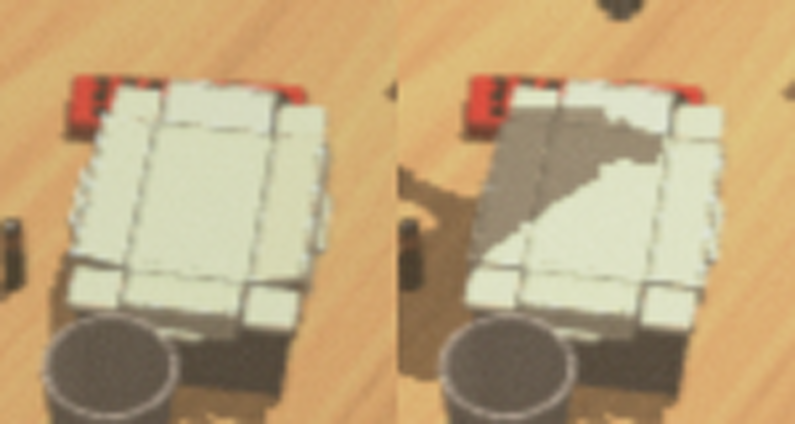

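View pics/w6.png

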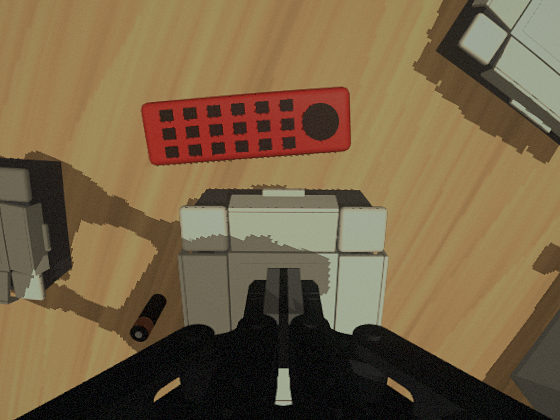

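Both long sections now look shut, and the box hasn't moved. Next is the short section on the robot's left.

Request:
send_rows(
  commands=[
    [[0, -0.001, -0.04], [0, 0, 0], 0],
    [[0, -0.001, -0.065], [0, 0, 0], 0],
    [[0, -0.001, -0.07], [0, 0, 0], 0],
    [[0, -0.001, -0.073], [0, 0, 0], 0],
    [[0, -0.001, -0.075], [0, 0, 0], 0],
    [[0, -0.001, -0.077], [0, 0, 0], 0],
    [[0, -0.001, -0.0785], [0, 0, 0], 0],
    [[0, -0.001, -0.08], [0, 0, 0], 0],
    [[0, -0.001, -0.08], [0, 0, 0], 0],
  ],
)

```text
time_s: 7.35
tool_pos: [541.5, -41.8, 69.9]
tcp_rot: [179.9, -0.0, 23.4]
wrist_force: [-8.5, 0.3, 17.1]
width: -0.1
```

Request:
send_rows(
  commands=[
    [[0, 0, 0.02], [0, 0, 0], 0],
    [[0, 0, 0.06], [0, 0, 0], 0],
    [[0.015, -0.035, 0.08], [0, 0, 0], 0],
    [[0.034, -0.078, 0.08], [0, 0, 0], 0],
    [[0.0625, -0.144, 0.08], [0, 0, 0], 0],
    [[0.0625, -0.144, 0.08], [0, 0, 0], 0],
    [[0.0625, -0.144, 0.08], [0, 0, 0], 0],
    [[0.0625, -0.144, 0.08], [0, 0, 0], 0],
  ],
)

```text
time_s: 8.15
tool_pos: [603.5, -185.3, 147.2]
tcp_rot: [-180.0, 0.0, 23.4]
wrist_force: [0.2, -1.0, 0.2]
width: -0.3
```

```bash
python3 - <<'E'
from h import *
st=env.read_state(); print(st["time_s"],st["tool_pos"],st["wrist_force"])
f=cams.grab_frame("scene"); a=f["img"][180:310,210:330]
cv2.imwrite("pics/s4.png",cv2.resize(a,None,fx=4.6,fy=4.6,interpolation=cv2.INTER_CUBIC))
f=cams.grab_frame("wrist"); cv2.imwrite("pics/w7.png",f["img"])
E
```

```text
8.15 [ 603.45560288 -185.32997176  147.19449054] [ 0.20546759 -1.00208279  0.23358574]
```

View pics/s4.png

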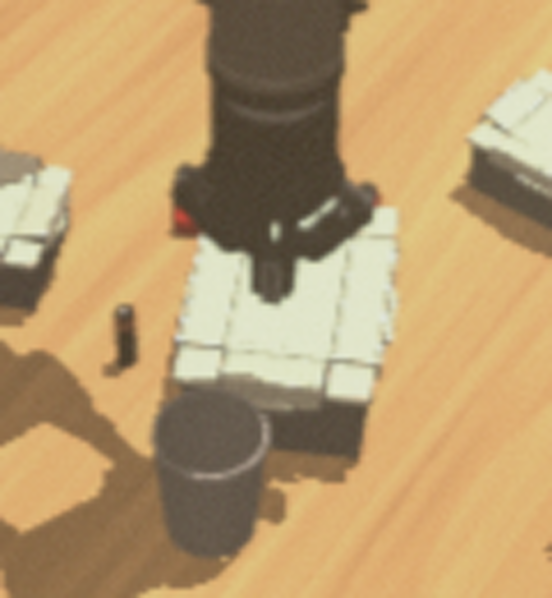

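View pics/w7.png

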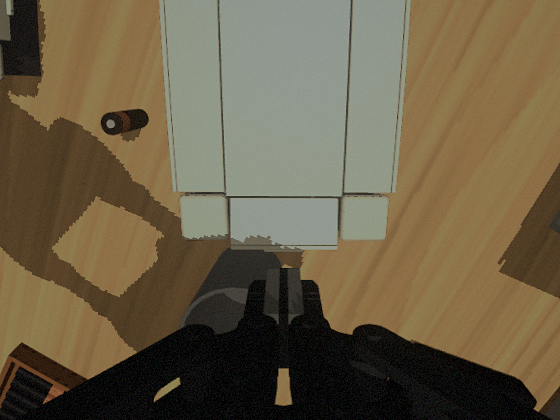

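```bash
python3 - <<'E'
from h import *
f=cams.grab_frame("wrist")
print(proj(f,[[603.5,-185.3,74]]))
print(unproj(f,[(230,197),(338,197),(182,238),(387,238)],70).round(1))
c,s=np.cos(np.radians(23.3)),np.sin(np.radians(23.3))
def B(l): l=np.array(l,float); return np.c_[573.1+c*l[:,0]-s*l[:,1],-112+s*l[:,0]+c*l[:,1],l[:,2]]
print(B([[-35,-60,70],[35,-60,70],[-65,-90,70],[65,-90,70]]).round(1))
E
```

```text
[[282.08100363 229.24970092]]
[[ 566.8 -180.2   70. ]
 [ 626.9 -154.    70. ]
 [ 548.4 -217.4   70. ]
 [ 667.2 -165.6   70. ]]
[[ 564.7 -181.    70. ]
 [ 629.  -153.3   70. ]
 [ 549.  -220.4   70. ]
 [ 668.4 -168.9   70. ]]
```

The fingertip is above the last section's press point: it projects to (282,229), and the section spans rows 197–245. Pressing it now.

Request:
send_rows(
  commands=[
    [[0, 0, -0.04], [0, 0, 0], 0],
    [[0, 0, -0.065], [0, 0, 0], 0],
    [[0, 0, -0.07], [0, 0, 0], 0],
    [[0, 0, -0.073], [0, 0, 0], 0],
    [[0, 0, -0.075], [0, 0, 0], 0],
    [[0, 0, -0.077], [0, 0, 0], 0],
    [[0, 0, -0.0785], [0, 0, 0], 0],
    [[0, 0, -0.08], [0, 0, 0], 0],
    [[0, 0, -0.08], [0, 0, 0], 0],
  ],
)

```text
time_s: 9.2
tool_pos: [604.1, -184.0, 69.9]
tcp_rot: [180.0, -0.1, 23.5]
wrist_force: [-6.2, 3.1, 13.0]
width: 0.4
```

Request:
send_rows(
  commands=[
    [[0, 0, 0.02], [0, 0, 0], 0],
    [[0, 0, 0.06], [0, 0, 0], 0],
    [[0, 0, 0.11], [0, 0, 0], 0],
    [[0, 0, 0.15], [0, 0, 0], 0],
    [[-0.02, 0.04, 0.16], [0, 0, 0], 0],
    [[-0.04, 0.08, 0.16], [0, 0, 0], 0],
    [[-0.06, 0.12, 0.16], [0, 0, 0], 0],
    [[-0.06, 0.12, 0.16], [0, 0, 0], 0],
    [[-0.06, 0.12, 0.16], [0, 0, 0], 0],
  ],
)

```text
time_s: 10.1
tool_pos: [544.1, -64.0, 228.4]
tcp_rot: [179.9, -0.1, 23.6]
wrist_force: [0.1, 0.5, -0.8]
width: 0.2
```

```bash
python3 - <<'E'
from h import *
st=env.read_state(); print(st["time_s"],st["tool_pos"],st["wrist_force"])
f=cams.grab_frame("wrist"); cv2.imwrite("pics/w8.png",f["img"])
E
```

```text
10.1 [544.10614351 -63.96487843 228.42538896] [ 0.07906319  0.54852091 -0.77994291]
```

View pics/w8.png

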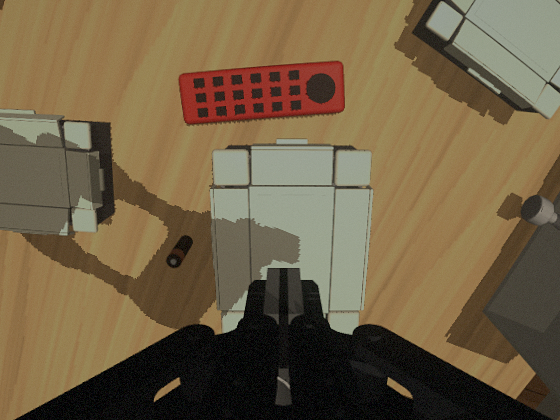

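Request:
send_rows(
  commands=[
    [[-0.224, 0.414, 0], [0, 0, 0], 0],
    [[-0.224, 0.414, 0], [0, 0, 0], 0],
    [[-0.224, 0.414, 0], [0, 0, 0], 0],
    [[-0.224, 0.414, 0], [0, 0, 0], 0],
    [[-0.224, 0.414, 0], [0, 0, 0], 0],
    [[-0.224, 0.414, 0], [0, 0, 0], 0],
    [[-0.224, 0.414, 0], [0, 0, 0], 0],
    [[-0.224, 0.414, 0], [0, 0, 0], 0],
    [[-0.224, 0.414, 0], [0, 0, 0], 0],
    [[-0.224, 0.414, 0], [0, 0, 0], 0],
    [[-0.224, 0.414, 0], [0, 0, 0], 0],
  ],
)

```text
time_s: 11.25
tool_pos: [319.7, 351.3, 227.2]
tcp_rot: [-180.0, -0.0, 23.6]
wrist_force: [-0.3, -0.1, 0.1]
width: 0.1
```

```bash
python3 - <<'E'
from h import *
st=env.read_state(); print(st["time_s"],st["tool_pos"],st["wrist_force"])
f=cams.grab_frame("top"); b=cv2.imread("pics/top0.png")
def two(b,a,s,n): cv2.imwrite(n,cv2.resize(np.hstack([b,a]),None,fx=s,fy=s,interpolation=cv2.INTER_CUBIC))
two(b[140:230,260:400],f["img"][140:230,260:400],2.85,"pics/t9.png")
crop(f,260,130,140,105,5.7,"pics/t10.png")
f=cams.grab_frame("scene"); b=cv2.imread("pics/scene0.png")
two(b[205:285,235:310],f["img"][205:285,235:310],5.3,"pics/s9.png")
E
```

```text
11.25 [319.74738774 351.34907424 227.24825197] [-0.31997047 -0.13529193  0.12073604]
```

View pics/t10.png

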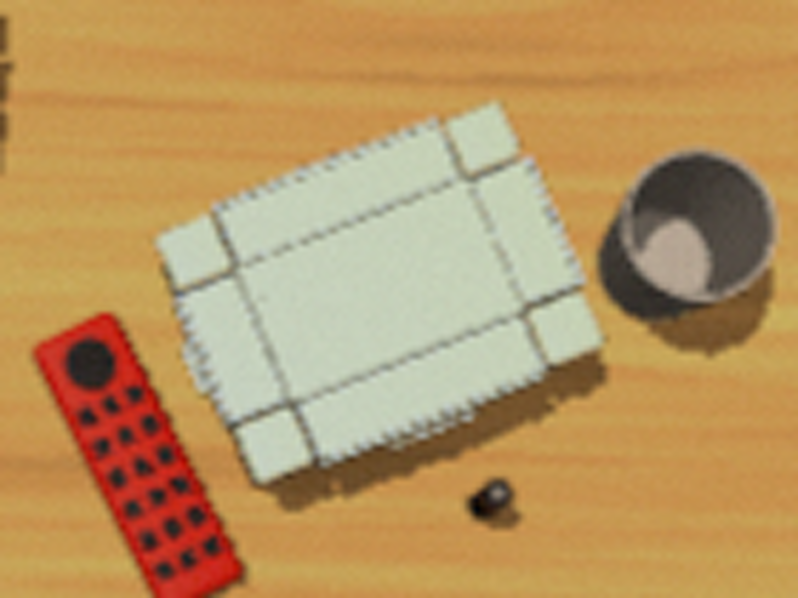

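View pics/s9.png

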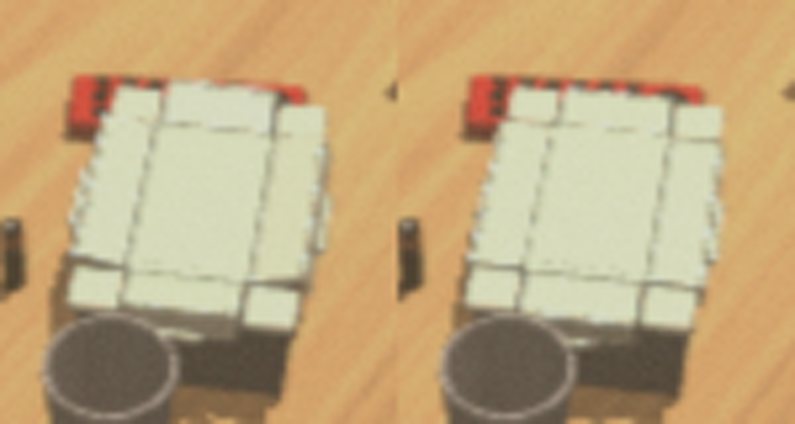

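View pics/t9.png

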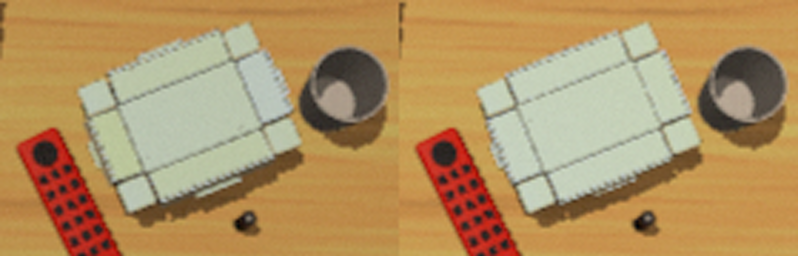

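The before and after views show all four sections in the same shade as the panel. Their seams are closed. The box, remote, cup and cell sit at the same pixels as before, and the hand is clear of everything.

```bash
python3 -c "
from workcell import job
print(job.sign_off())"
```

```text
the job is handed in; nothing more can be done
None
```

All four rim sections of the largest box's lid are clicked shut. I pressed them one at a time with closed fingertips: the two long sides first, then the two short sides. Then I took the hand away and handed the job in at about 11.3 s.

- **Presses:** each ended with the fingertips at about 70 mm height. The last force readings were 16, 21, 17 and 13 N.
- **Final pictures:** in the top and scene views all four sections lie flush, with the same shade as the centre panel. The box, remote, cup and cell show no visible shift from the first pictures. I did not re-check the tray and the bulbs at the end, but the arm's path kept away from them.
- **Unclear check:** after the first press the wrist picture did not clearly show whether the section was shut. The scene picture and the force reading indicated that it was, and the final top view confirmed it.

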